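# Stir the washed nuts in the mixing bowl

### The job

The washed walnuts and chestnuts in the white bowl want turning so that they dry. Take the wooden spoon from its rest and, with its tip down near the bottom of the bowl among the nuts, stir them round: start at the side of the bowl nearest the robot and go two full turns clockwise as seen from above, touching the nuts with nothing but the spoon and keeping them all in the bowl. Then lay the spoon gently back on its rest as it lay, head in the dish, leaving the bowl and everything else standing where it was.

Things in the scene. Friction and masses are not known exactly. Their poses are not given: they have to be found in the camera images.
- bowl: round white stoneware mixing bowl, loose, 1.2 kg. Origin: centre of its underside, on the worktop; z up, x and y as the world's. Rim outer diameter 244, rim height 70, wall 6 mm. Flat inner floor 170 mm wide; the wall curves up from it: inner radius about 102 mm at 28 mm height, 116 at the rim. The floor is 8 mm above the origin; seven nuts lie on it in one layer.
- spoon: wooden cooking spoon, 250 mm long, 60 g, lying level on its rest. Origin: centre of the straight flat-sided handle (15 wide, 14 mm thick), 150 mm from the tip and 100 from the handle's end, 21 mm above the worktop, hanging free 38 mm beyond the rest: grip it here from above, firmly (60 N). x runs along the spoon to the head's tip, z up out of its hollow side. Mass centre about 55 mm along +x.
- spoon_tip (a point): end of the spoon's head, middle of its thickness (at x = +150, z = -2 mm in the spoon's frame). Wedging it hard on nuts turns the spoon in the grip, tip up
- spoon_head (a point): centre of the spoon's round head (56 long, 45 wide, 10 mm thick), at x = +122, z = -2 mm in the spoon's frame
- rest: white ceramic spoon rest, loose, 0.4 kg, 134 mm long: a flat dish 96 mm wide narrowing to an open-ended neck 40 mm wide (30 inside). Origin on the worktop; x from neck to dish, z up. Floor 14 mm high, walls 5 mm thick, 26 high; dish end at x = +69, neck end at x = -65 mm. The spoon lies along x, head in the dish, handle out through the neck (spoon origin near x = -103, z = 21 mm).
- rest_dish (a point): point on the dish's floor above which the centre of the spoon's head belongs (x = +19 mm, z = 14 mm in the rest's frame)
- walnut0: whole walnut in its shell, light brown, 34 mm long, 29 mm thick, 13 g, loose in the bowl, smooth (friction about 0.3); origin at its centre
- walnut1: whole walnut in its shell, light brown, 34 mm long, 29 mm thick, 13 g, loose in the bowl, smooth (friction about 0.3); origin at its centre
- walnut2: whole walnut in its shell, light brown, 34 mm long, 29 mm thick, 13 g, loose in the bowl, smooth (friction about 0.3); origin at its centre
- walnut3: whole walnut in its shell, light brown, 34 mm long, 29 mm thick, 13 g, loose in the bowl, smooth (friction about 0.3); origin at its centre
- chestnut0: whole chestnut in its shell, dark brown, flattish, 30 mm across, 24 mm thick, 13 g, loose in the bowl, smooth (friction about 0.3); origin at its centre
- chestnut1: whole chestnut in its shell, dark brown, flattish, 30 mm across, 24 mm thick, 13 g, loose in the bowl, smooth (friction about 0.3); origin at its centre
- chestnut2: whole chestnut in its shell, dark brown, flattish, 30 mm across, 24 mm thick, 13 g, loose in the bowl, smooth (friction about 0.3); origin at its centre
- mug: bystander: white mug, 88 mm wide, 100 mm tall, a teaspoon leaning in it (up to 135 mm); origin under its centre
- jam_jar: bystander: jam jar, 68 mm wide, 90 mm tall; origin under its centre
- canister: bystander: steel canister with a black lid, 102 mm wide, 158 mm tall; origin under its centre
- knife: bystander: green-handled paring knife lying flat, 205 mm long, 13 mm thick; origin on the worktop near its middle, x towards the blade's point
Things that resemble listed ones, but are neither listed nor needed, are in the scene too. Several things have the shape of the rest; the one meant has the colours described above.

How it is judged (in metres and radians):
On the way, in this order (a step that is already met when the one before it is completed fails the run):
1. spoon tip down among the nuts (less than 40 mm above the underside of the bowl), at the near side (towards the robot, -x) of the bowl's centre by more than 15 mm (turn 1) (z of spoon_tip in the frame of bowl below 0.04 m and x of spoon_tip in the frame of bowl below -0.015 m and y of spoon_tip in the frame of bowl between -0.015 and 0.015 m).
2. spoon tip down among the nuts (less than 40 mm above the underside of the bowl), at the left side (+y) of the bowl's centre by more than 15 mm (turn 1) (z of spoon_tip in the frame of bowl below 0.04 m and y of spoon_tip in the frame of bowl above 0.015 m and x of spoon_tip in the frame of bowl between -0.015 and 0.015 m).
3. spoon tip down among the nuts (less than 40 mm above the underside of the bowl), at the far side (+x) of the bowl's centre by more than 15 mm (turn 1) (z of spoon_tip in the frame of bowl below 0.04 m and x of spoon_tip in the frame of bowl above 0.015 m and y of spoon_tip in the frame of bowl between -0.015 and 0.015 m).
4. spoon tip down among the nuts (less than 40 mm above the underside of the bowl), at the right side (-y) of the bowl's centre by more than 15 mm (turn 1) (z of spoon_tip in the frame of bowl below 0.04 m and y of spoon_tip in the frame of bowl below -0.015 m and x of spoon_tip in the frame of bowl between -0.015 and 0.015 m).
5. spoon tip down among the nuts (less than 40 mm above the underside of the bowl), at the near side (towards the robot, -x) of the bowl's centre by more than 15 mm (turn 2) (all of step 1).
6. spoon tip down among the nuts (less than 40 mm above the underside of the bowl), at the left side (+y) of the bowl's centre by more than 15 mm (turn 2) (all of step 2).
7. spoon tip down among the nuts (less than 40 mm above the underside of the bowl), at the far side (+x) of the bowl's centre by more than 15 mm (turn 2) (all of step 3).
8. spoon tip down among the nuts (less than 40 mm above the underside of the bowl), at the right side (-y) of the bowl's centre by more than 15 mm (turn 2) (all of step 4).
9. spoon tip down among the nuts (less than 40 mm above the underside of the bowl), at the near side (towards the robot, -x) of the bowl's centre by more than 15 mm again: two full turns done (all of step 5).
10. spoon lowered onto its rest, head in the dish, while the gripper still holds it (horizontal distance between spoon_head and rest_dish below 0.03 m and z of spoon_head in the frame of rest below 0.03 m and z of spoon in the frame of rest below 0.032 m and angle between the x axis of spoon and the x axis of rest, either way round below 0.25 rad and contact force between the fingers and spoon above 0.5 N), for 0.05 s.
At the end, for the whole second after the job is handed in: Spoon released and still on its rest as at first: head within 30 mm of mid-dish, on the floor within 11 mm, within 14 deg of the rest's axis. All nuts in the bowl; at least five of the seven over 10 mm from their starts. Bowl upright, moved under 50 mm, rest under 40 mm (horizontal distance between spoon_head and rest_dish below 0.03 m and z of spoon_head in the frame of rest below 0.03 m and z of spoon in the frame of rest below 0.032 m and angle between the x axis of spoon and the x axis of rest, either way round below 0.25 rad and linear speed of spoon below 0.02 m/s and horizontal distance between each of walnut0, walnut1, walnut2, walnut3, chestnut0, chestnut1, chestnut2 and bowl below 0.095 m and z of each of walnut0, walnut1, walnut2, walnut3, chestnut0, chestnut1, chestnut2 in the frame of bowl below 0.068 m and (((distance of each of walnut1, walnut2, walnut3 from where it was at the start of the episode above 0.01 m or distance of each of walnut0, walnut2, walnut3 from where it was at the start of the episode above 0.01 m or distance of each of walnut0, walnut1, walnut3 from where it was at the start of the episode above 0.01 m or distance of each of walnut0, walnut1, walnut2 from where it was at the start of the episode above 0.01 m) and (distance of each of chestnut1, chestnut2 from where it was at the start of the episode above 0.01 m or distance of each of chestnut0, chestnut2 from where it was at the start of the episode above 0.01 m or distance of each of chestnut0, chestnut1 from where it was at the start of the episode above 0.01 m)) or (distance of each of walnut0, walnut1, walnut2, walnut3 from where it was at the start of the episode above 0.01 m and distance of any of chestnut0, chestnut1, chestnut2 from where it was at the start of the episode above 0.01 m) or (distance of each of chestnut0, chestnut1, chestnut2 from where it was at the start of the episode above 0.01 m and (distance of each of walnut0, walnut1 from where it was at the start of the episode above 0.01 m or distance of each of walnut0, walnut2 from where it was at the start of the episode above 0.01 m or distance of each of walnut0, walnut3 from where it was at the start of the episode above 0.01 m or distance of each of walnut1, walnut2 from where it was at the start of the episode above 0.01 m or distance of each of walnut1, walnut3 from where it was at the start of the episode above 0.01 m or distance of each of walnut2, walnut3 from where it was at the start of the episode above 0.01 m))) and angle between bowl's own z axis and vertical below 0.08 rad and distance of bowl from where it was at the start of the episode below 0.05 m and distance of rest from where it was at the start of the episode below 0.04 m); the robot touches nothing.
It fails at once if the gripper or arm touches a nut (stir with the spoon only) (contact force between any of the fingers, the arm and walnut0 above 0.5 N or contact force between any of the fingers, the arm and walnut1 above 0.5 N or contact force between any of the fingers, the arm and walnut2 above 0.5 N or contact force between any of the fingers, the arm and walnut3 above 0.5 N or contact force between any of the fingers, the arm and chestnut0 above 0.5 N or contact force between any of the fingers, the arm and chestnut1 above 0.5 N or contact force between any of the fingers, the arm and chestnut2 above 0.5 N).
It fails at once if the bowl is shoved more than 50 mm or tipped more than about 15 degrees (distance of bowl from where it was at the start of the episode above 0.05 m or angle between bowl's own z axis and vertical above 0.26 rad).
It fails at once if the mug, jam jar, canister or knife is moved more than 30 mm, or the spoon rest more than 40 mm (distance of any of mug, jam_jar, canister, knife from where it was at the start of the episode above 0.03 m or distance of rest from where it was at the start of the episode above 0.04 m).
It also fails if it takes over 64 s, if anything falls off the work surface, if the arm or the gripper's body presses on something with over 40 N, if the wrist force passes 120 N, or if a joint passes its speed limit or range.

### The arm

A 6-joint arm with a two-finger parallel gripper is mounted at the origin on the work surface. World frame = base frame: x ahead of the robot, y to its left, z up, the work surface at z = 0. Lengths are in mm, angles in rad, forces in N, time in s.
With the tool pointing down it reaches from about 325 to 900 mm from the base axis. Payload 3.5 kg.
Tool frame: the origin (TCP) lies midway between the tips of the shut fingers; the grasp point (between the pads) lies 19 mm behind it; z points along the fingers, y is the line along which they close (so a half turn about z gives the same grasp; the last joint's range is limited). The gripper opens to 85 mm and grips with 20 to 120 N. Pads are 22 mm wide; open, the fingers measure 114 mm over their backs; the gripper's body (76 mm by 85 mm) begins 54 mm behind the grasp point. The pads swing forward as they close: fully open they stand 13 mm farther back than shut.
Start: joints at [1.129, 0.276, -0.026, 1.268, 0, 1.467], TCP at [207.728, 589.466, 197.813] pointing down, gripper open.
Joint ranges: [-3.12, 3.12], [-0.85, 1.88], [-1.08, 1.24], [-1.95, 2.15], [-1.57, 1.53], [-3.14, 3.14]. Speed limits (rad/s): [2.57, 2.57, 3.14, 3.14, 3.14, 3.14].

### API

Orientations are given as a rotation vector (axis times angle).
In Python, from workcell import readout, cams, workorder, models gives the robot as it stands. The module is installed in compiled form; this text tells all that it offers.
- The arm moves only by the tool apply_moves, never from a script. Its arguments are lists of equal length, an entry for each row: "dp": the shift along the tool's x, y, z in m, a list of three; "turn": the turn about the tool's z in rad; "fingers": the finger opening in m, from 0 to 0.0854. A call has 1 to 10 rows; each row is the pose to reach, as a shift and turn from the pose commanded when the call began, along the tool's axes at that moment; what a row does not reach only later rows make up. A row lasts 1/8 s, in which the tool goes at most 62.5 mm and 10.7 degrees, less where a joint would pass 70% of its speed; a pose out of reach is approached as far as the arm can. A call with a gripper value outside its range is refused whole. The fingers move at their own pace and stop on an object; the grip force is fixed at half the most. Time passes only in rows, so rows that repeat a pose let the fingers close. It gives the time, the measured TCP pose, the force, the opening and the grip force at its end, in the units of the state.
- readout.read_state(): the state, without advancing time (a new reading comes with each control period).
- cams.read_camera(name): name is "scene" or "side" or "wrist"; returns the picture (384x512x3 uint8, red, green, blue); there is no depth.
- cams.camera_info(name): a dict with "fx", "fy", "cx", "cy" (pixels), "R" (3x3) and "t" (3): a world point X has camera coordinates R X + t; the wrist camera has in their place "tool_from_camera" (4x4, takes a point from camera to tool coordinates, whose origin is the TCP and whose axes are the flange's). Camera axes: x right, y down, z forward; pixel columns grow to the right and rows downward; lengths in mm; the calibration is good to about 2 mm. A picture is of the moment at which its call begins: read the wrist's pose just before it. camera_info takes no time and is no camera call.
- workorder.hand_in(): hands the job in; it is judged then, once.
Trained networks look in the newest picture that a camera, given by its name, has taken for a name from the list of things; names that differ only in an ending like _2 or _b are one class to them, and where a whole thing is asked for, a point or a joint stands for the part that bears it (a point fixed in the world has none). Each returns a list of dicts, best first, with "conf" (0 to 1); they miss things now and then, are a little off and sometimes report something else, mostly with a low value. They report only what shows in the picture. A call takes as long as a camera call. They do not tell look-alikes from the thing itself.
- models.search_frame(camera, label): "at" ([column, row] in pixels, amid what is visible of it).
- models.silhouettes(camera, label): "region" (384x512 bool, what is visible of it) and "at" ([column, row] in pixels, amid what is visible of it).
- models.place_of(camera, label): "at" ([column, row] in pixels: a listed point, or the origin of a listed thing).
The state is a dict: "time_s": time; "qpos": joint angles; "joint_velocities": joint speeds; "tau": joint torques, N m; "tcp_pos": TCP position; "orientation": TCP orientation; "ft_force": force on the tool from outside, world axes, zero at the start; "torque": the same for the moment, N m; "gripper_width": finger opening in mm; "grasp_force": force on a finger pad.
Only numpy, scipy, OpenCV 4.12 (cv2) and the standard library are available. Lean on these libraries where they do the work, as an engineer would, in place of code of your own. Each camera call takes 0.05 s, during which the arm holds its last target. There are 200 camera calls.

## Working session

There is one attempt and no reset: what is moved stays moved. The work goes in short steps, Python scripts to look and compute and a tool call to move; the robot and the scene stay as the last step left them, time stands still between calls to the robot, and variables do not carry over. Pictures are saved under pics/ and viewed, at most 10 in all, crops included, and the job is handed in when it is done.

Besides the shell and the picture viewer there is one more tool, called after "Request:" as name(argument=value, ...), one argument or row to a line, values as JSON. apply_moves: Moves the arm, as the interface text tells. Its arguments: {"type":"object","properties":{"dp":{"type":"array"},"turn":{"type":"array"},"fingers":{"type":"array"}},"required":["dp","turn","fingers"]}

```bash
mkdir -p pics
cat > h.py <<'E'
import numpy as np, cv2
from workcell import readout, cams, workorder, models
def snap(c,n=None):
    im=cams.read_camera(c)
    if n: cv2.imwrite(f'pics/{n}.png',im[:,:,::-1])
    return im
def ray(c,px):
    i=cams.camera_info(c)
    d=np.array([(px[0]-i['cx'])/i['fx'],(px[1]-i['cy'])/i['fy'],1.])
    if c=='wrist':
        s=readout.read_state();R=cv2.Rodrigues(np.array(s['orientation'],float))[0];T=np.array(i['tool_from_camera'])
        return R@T[:3,3]+np.array(s['tcp_pos']),R@T[:3,:3]@d
    R=np.array(i['R']);return -R.T@np.array(i['t']),R.T@d
def atz(c,px,z):
    o,d=ray(c,px);return o+d*(z-o[2])/d[2]
def tri(rays):
    A=0;b=0
    for o,d in rays:
        d=d/np.linalg.norm(d);P=np.eye(3)-np.outer(d,d);A=A+P;b=b+P@o
    x=np.linalg.solve(A,b)
    return x,[np.linalg.norm((np.eye(3)-np.outer(d,d)/(d@d))@(x-o)) for o,d in rays]
def proj(c,X):
    i=cams.camera_info(c);p=np.array(i['R'])@X+np.array(i['t']);return [p[0]/p[2]*i['fx']+i['cx'],p[1]/p[2]*i['fy']+i['cy']]
E
python3 - <<'E'
from h import *
ims=[snap('scene'),snap('side')]
cv2.imwrite('pics/a.png',cv2.resize(ims[0],(800,600))[:,:,::-1]);cv2.imwrite('pics/b.png',cv2.resize(ims[1],(800,600))[:,:,::-1])
for c in ['scene','side']:
    for l in ['bowl','spoon','spoon_tip','spoon_head','rest','rest_dish','mug','jam_jar','canister','knife']:
        for r in models.place_of(c,l)[:4]:
            print(c,l,np.round(r['at']),round(r['conf'],2),np.round(atz(c,r['at'],{'spoon':21,'spoon_tip':19,'spoon_head':19,'rest_dish':14}.get(l,0))))
s=readout.read_state();print(s['tcp_pos'],s['orientation'],s['time_s'],s['qpos'])
E
```

```text
scene bowl [319. 224.] 0.78 [573. 183.   0.]
scene bowl [418. 269.] 0.33 [594. 428.   0.]
scene spoon [211. 152.] 0.88 [ 489. -152.   21.]
scene spoon_tip [176. 193.] 0.9 [ 643. -170.   19.]
scene spoon_head [188. 182.] 0.96 [ 601. -160.   19.]
scene rest [274. 143.] 0.93 [369. -19.   0.]
scene rest [190. 182.] 0.85 [ 588. -166.    0.]
scene rest [104. 194.] 0.7 [ 712. -346.    0.]
scene rest_dish [105. 201.] 0.82 [ 734. -321.   14.]
scene rest_dish [184. 184.] 0.58 [ 608. -169.   14.]
scene rest_dish [262. 136.] 0.56 [370. -56.  14.]
scene mug [221. 265.] 0.79 [767.  16.   0.]
scene jam_jar [179. 256.] 0.63 [787. -81.   0.]
scene canister [418. 269.] 0.95 [595. 428.   0.]
scene knife [406. 192.] 0.74 [391. 356.   0.]
side spoon [226. 266.] 0.76 [ 488. -148.   21.]
side spoon [278. 273.] 0.59 [ 603. -179.   21.]
side spoon_tip [291. 271.] 0.91 [ 634. -176.   19.]
side spoon_head [280. 269.] 0.88 [ 608. -169.   19.]
side rest [346. 348.] 0.91 [ 712. -355.    0.]
side rest [269. 274.] 0.77 [ 585. -166.    0.]
side rest [180. 231.] 0.71 [383. -15.   0.]
side rest_dish [349. 332.] 0.67 [ 723. -330.   14.]
side rest_dish [173. 236.] 0.65 [366. -43.  14.]
side mug [326. 209.] 0.75 [767.  22.   0.]
side mug [247. 160.] 0.43 [579. 249.   0.]
side jam_jar [343. 237.] 0.96 [785. -77.  -0.]
side canister [242. 128.] 0.87 [579. 417.   0.]
side knife [184. 142.] 0.8 [389. 360.   0.]
[207.53707499 589.2944315  197.68876207] [-5.29361909e-01 -3.09637692e+00  7.03020632e-04] 1.1 [ 1.12867616e+00  2.76432581e-01 -2.66210309e-02  1.26825223e+00
  1.59881134e-04  1.46732554e+00]
```

View pics/a.png

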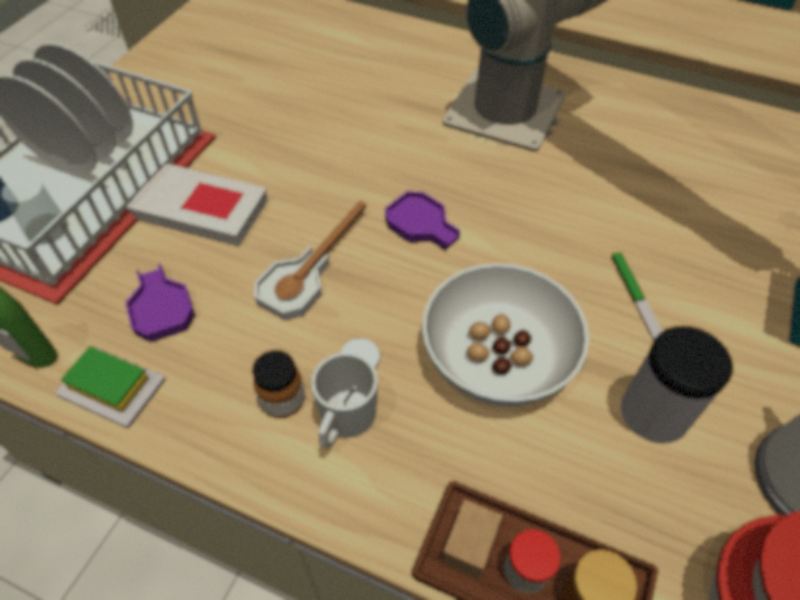

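View pics/b.png

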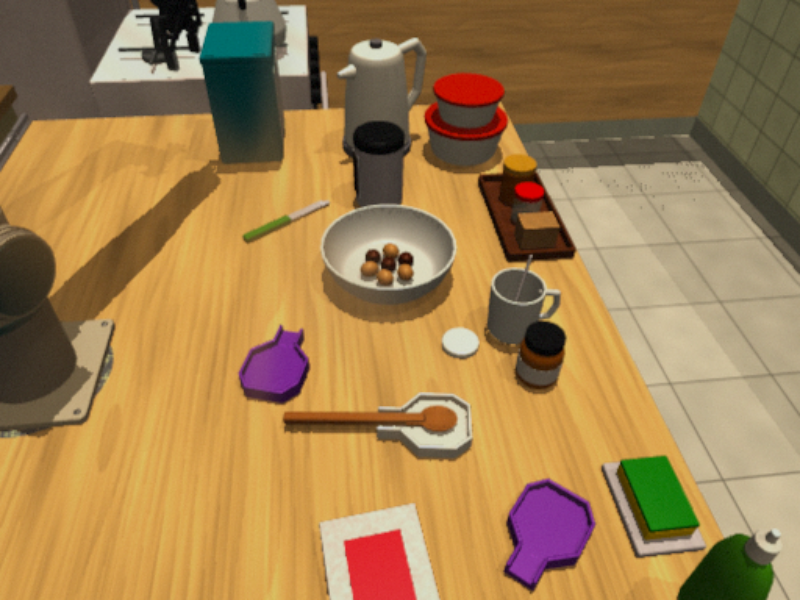

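The scene view shows three dishes shaped like a rest, in 512-px coordinates. The purple ones are at (270,138) and (102,196). The white one, at (186,184), holds the spoon; it matches the description. In the side view the white one with the spoon is at about (275,271). The bowl is at (320,214) in the scene view, with the canister beside it. I'll triangulate and crop to confirm.

Run:
```python
from h import *
ims={c:snap(c) for c in ['scene','side']}
R={}
for l in ['spoon','spoon_tip','spoon_head','rest']:
    p=[]
    for c in ims:
        g=models.place_of(c,l)
        if l=='rest': g=[r for r in g if np.linalg.norm(atz(c,r['at'],0)[:2]-[587,-166])<40]
        p.append(ray(c,g[0]['at']))
    print(l,*[np.round(v,1) for v in tri(p)])
for l,z in [('bowl',70),('canister',158)]:
  for c in ims:
    for m in models.silhouettes(c,l)[:1]:
        reg=m['region'].astype(np.uint8)
        pts=np.argwhere(reg)[:,::-1]
        # upper rim points: project to z plane and fit circle on hull
        h=cv2.convexHull(pts.astype(np.int32))[:,0]
        P=np.array([atz(c,p,z)[:2] for p in h])
        print(l,c,m['conf'],m['at'],pts.min(0),pts.max(0))
        # robust circle fit of known radius to rim: template by projection
        from scipy.optimize import minimize
        r={'bowl':122,'canister':51}[l]; th=np.linspace(0,2*np.pi,240)
        zb=[70,0] if l=='bowl' else [158,0]; rb=[122,95] if l=='bowl' else [51,51]
        def cost(v):
            q=np.array([proj(c,np.array([v[0]+rr*np.cos(t),v[1]+rr*np.sin(t),zz])) for zz,rr in zip(zb,rb) for t in th[::6]])
            hh=cv2.convexHull(q.astype(np.float32)); mk=np.zeros((384*4,512*4),np.uint8); cv2.fillPoly(mk,[np.int32(hh*4)],1)
            mk=cv2.resize(mk,(512,384),interpolation=cv2.INTER_AREA) if 0 else mk[2::4,2::4]
            return (mk!=reg).sum()
        o=minimize(cost,[580,185 if l=='bowl' else 422],method='Nelder-Mead',options=dict(initial_simplex=[[570,180 if l=='bowl' else 415],[595,185 if l=='bowl' else 420],[575,200 if l=='bowl' else 435]]))
        print(np.round(o.x,1),o.fun,reg.sum())
print('box',atz('side',(160,101),0),atz('side',(141,101),0),atz('side',(180,99),0),'knife',atz('side',(156,152),0),atz('side',(209,130),0))
im=ims['side'][230:310,165:325];cv2.imwrite('pics/c.png',cv2.resize(im,(800,400),interpolation=cv2.INTER_CUBIC)[:,:,::-1])
```

```text
spoon [ 487.8 -146.5   14.8] [0.7 0.7]
spoon_tip [ 639.6 -176.5   21.8] [4.2 4.2]
spoon_head [ 603.5 -166.8   16.6] [3. 3.]
rest [ 588.2 -163.3   -4.1] [0.9 0.9]
bowl scene 0.64 [325.1, 207.4] [271 168] [376 259]Traceback (most recent call last):
  File "<stdin>", line 29, in <module>
    res = _minimize_neldermead(fun, x0, args, callback, bounds=bounds,
                               **options)
    fxr = func(xr)
    fx = function(np.copy(x), *(wrapper_args + args))
  File "<stdin>", line 25, in cost
  File "h.py", line 23, in proj
    i=cams.camera_info(c);p=np.array(i['R'])@X+np.array(i['t']);return [p[0]/p[2]*i['fx']+i['cx'],p[1]/p[2]*i['fy']+i['cy']]
ValueError: time passes only in moves, steps and waits
```

```bash
sed -i 's/^def snap/_I={}\ndef info(c):\n    if c not in _I: _I[c]=cams.camera_info(c)\n    return _I[c]\ndef snap/; s/i=cams.camera_info(c)/i=info(c)/' h.py
cat > bw.py <<'E'
from h import *
from scipy.optimize import minimize
def fit(c,l,g):
    reg=models.silhouettes(c,l)
    reg=reg[0]['region']
    zb,rb=([70,0],[122,95]) if l=='bowl' else ([158,0],[51,51])
    th=np.linspace(0,2*np.pi,40)
    def cost(v):
        q=np.array([proj(c,np.array([v[0]+r*np.cos(t),v[1]+r*np.sin(t),z])) for z,r in zip(zb,rb) for t in th])
        mk=np.zeros((1536,2048),np.uint8);cv2.fillPoly(mk,[np.int32(cv2.convexHull(q.astype(np.float32))*4)],1)
        return (mk[2::4,2::4]!=reg).sum()
    g=np.array(g,float);o=minimize(cost,g,method='Nelder-Mead',options=dict(initial_simplex=[g-8,g+[15,0],g+[0,15]]))
    return o.x,o.fun,reg.sum()
E
python3 - <<'E'
from bw import *
ims={c:snap(c) for c in ['scene','side']}
for l,g in [('bowl',(575,185)),('canister',(587,422))]:
  for c in ims: print(l,c,fit(c,l,g))
print('box',atz('side',(160,101),0),atz('side',(141,101),0),atz('side',(180,99),0),'knife',atz('side',(156,152),0),atz('side',(209,130),0))
im=ims['side'][230:310,165:325];cv2.imwrite('pics/c.png',cv2.resize(im,(800,400),interpolation=cv2.INTER_CUBIC)[:,:,::-1])
print(readout.read_state()['time_s'])
E
```

```text
bowl scene (array([578.11488265, 186.8807348 ]), np.float64(1042.0), np.int64(6689))
bowl side (array([577.28366089, 180.63739014]), np.float64(905.0), np.int64(3677))
canister scene (array([579.49818063, 427.453336  ]), np.float64(286.0), np.int64(3641))
canister side (array([581.38604736, 425.71664429]), np.float64(157.0), np.int64(1679))
box [299.64833392 614.44959384   0.        ] [231.86635014 620.63297575   0.        ] [370.99063684 621.8635674    0.        ] knife [303.19258759 314.51369627   0.        ] [469.08746808 416.23674685   0.        ]
1.95
```

View pics/c.png

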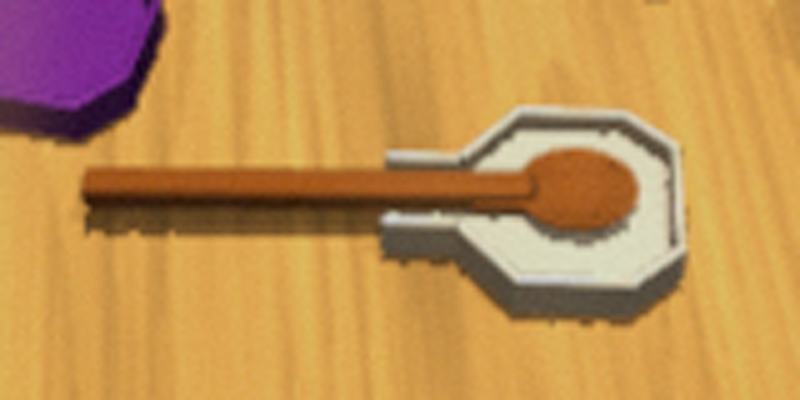

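Crop c confirms it: the white rest, with dish and neck, holds the wooden spoon, head near (580,190) and handle out to the left. I'm moving above the spoon's grip point.

Request:
apply_moves(
  dp=[
    [-0.51,-0.603,0.02],
    [-0.51,-0.603,0.02],
    [-0.51,-0.603,0.02],
    [-0.51,-0.603,0.02],
    [-0.51,-0.603,0.02],
    [-0.51,-0.603,0.02],
    [-0.51,-0.603,0.02],
    [-0.51,-0.603,0.02],
    [-0.51,-0.603,0.02],
    [-0.51,-0.603,0.02],
  ],
  turn=[0,0,0,0,0,-0.157,-0.157,-0.157,-0.157,-0.157],
  fingers=[0.0854,0.0854,0.0854,0.0854,0.0854,0.0854,0.0854,0.0854,0.0854,0.0854],
)

```text
time_s: 3.2
tcp_pos: [430.3, 7.9, 183.7]
orientation: [0.286, 3.123, -0.002]
ft_force: [0.5, 0.1, 0.9]
gripper_width: 85.5
grasp_force: 0.0
```

```bash
cat >> h.py <<'E'
def fr():
    s=readout.read_state();R=cv2.Rodrigues(np.array(s['orientation'],float))[0]
    return np.array(s['tcp_pos']),R,np.degrees(np.arctan2(R[1,0],R[0,0]))
def to(X,yaw=None):
    p,R,y=fr();d=R.T@(np.array(X)-p)
    print('tcp',np.round(p,1),'yaw',round(y,2),'t',readout.read_state()['time_s'],'dp_mm',np.round(d,1),'turn',None if yaw is None else round(-np.radians((yaw-y+180)%360-180),3))
E
python3 -c "
from h import *
to([488,-149,150],169.8)"
```

```text
tcp [430.3   7.9 183.7] yaw 169.53 t 3.2 dp_mm [ -85.1 -143.8   34.3] turn -0.005
```

Request:
apply_moves(
  dp=[
    [-0.085,-0.144,0.034],
    [-0.085,-0.144,0.034],
    [-0.085,-0.144,0.034],
    [-0.085,-0.144,0.034],
  ],
  turn=[0,0,0,0],
  fingers=[0.0854,0.0854,0.0854,0.0854],
)

```text
time_s: 3.7
tcp_pos: [487.4, -150.2, 148.5]
orientation: [0.293, 3.125, -0.004]
ft_force: [0.7, 0.8, -0.3]
gripper_width: 85.6
grasp_force: 0.0
```

Run:
```python
from h import *
to([488,-149,30])
im=snap('wrist');cv2.imwrite('pics/w1.png',im[:,:,::-1])
for l in ['spoon','spoon_head','spoon_tip']:
    for r in models.place_of('wrist',l)[:2]: print(l,np.round(r['at']),r['conf'],atz('wrist',r['at'],21))
m=models.silhouettes('wrist','spoon')
for k in m[:1]:
    pts=np.argwhere(k['region'])[:,::-1]
    P=np.array([atz('wrist',p,28)[:2] for p in pts[::7]])
    print(len(pts),P.min(0),P.max(0))
    for a in range(400,660,20):
        q=P[(P[:,0]>a)&(P[:,0]<a+20)]
        if len(q): print(a+10,q[:,1].min().round(1),q[:,1].max().round(1))
```

```text
tcp [ 487.4 -150.2  148.5] yaw 169.31 t 3.7 dp_mm [  0.    1.5 118.5] turn None
spoon [258. 180.] 0.56 [ 488.38246141 -147.16547248   21.        ]
spoon_head [266. 272.] 0.92 [ 605.77064038 -156.80058139   21.        ]
spoon_tip [265. 291.] 0.9 [ 633.47839693 -162.9694674    21.        ]
3569 [ 384.74028984 -178.59349203] [ 629.36278959 -127.35304536]
410 -143.8 -128.6
430 -146.6 -130.9
450 -148.2 -133.7
470 -151.0 -135.5
490 -153.1 -139.7
510 -154.8 -141.2
530 -157.7 -141.7
550 -162.6 -143.6
570 -163.6 -145.1
590 -174.4 -138.2
610 -178.6 -138.6
630 -173.5 -148.4
```

View pics/w1.png

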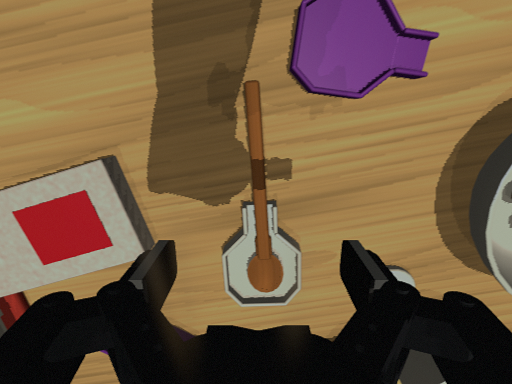

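The wrist view shows the spoon's handle running from (251,85) to its head at (266,272) in the white rest, which is centred between my fingers. I'm turning slightly, lowering and rechecking.

```bash
python3 -c "
from h import *
to([486,-146,25],173)"
```

```text
tcp [ 485.5 -145.4  148.8] yaw 169.66 t 3.95 dp_mm [ -0.5  -0.5 123.8] turn -0.058
```

Request:
apply_moves(
  dp=[
    [0.002,0.004,0.06],
    [0.002,0.004,0.115],
    [0.002,0.004,0.123],
    [0.002,0.004,0.123],
  ],
  turn=[-0.064,-0.064,-0.064,-0.064],
  fingers=[0.05,0.05,0.05,0.05],
)

```text
time_s: 4.45
tcp_pos: [484.6, -141.5, 26.1]
orientation: [0.183, 3.136, -0.001]
ft_force: [-0.2, -0.4, 0.5]
gripper_width: 50.3
grasp_force: 0.0
```

Run:
```python
from h import *
to([486,-146,5],173)
im=snap('wrist')
k=models.silhouettes('wrist','spoon')[0];pts=np.argwhere(k['region'])[:,::-1]
P=np.array([atz('wrist',p,28)[:2] for p in pts[::3]])
for a in range(400,660,20):
    q=P[(P[:,0]>a)&(P[:,0]<a+20)]
    if len(q): print(a+10,q[:,1].min().round(1),q[:,1].max().round(1))
print(P.min(0),P.max(0))
```

```text
tcp [ 484.6 -141.5   26.1] yaw 173.31 t 4.45 dp_mm [-1.9 -4.3 21.1] turn 0.005
410 -150.1 -133.1
430 -152.8 -135.3
450 -154.6 -138.1
470 -157.6 -140.5
490 -159.7 -142.8
510 -161.4 -145.3
530 -164.0 -147.7
550 -168.9 -149.9
570 -170.2 -150.3
[ 389.68359072 -170.22539999] [ 574.27920549 -132.31216626]
```

Run:
```python
from h import *
snap('side');to([488,-150,5],173.2);print(readout.read_state()['joint_velocities'])
snap('wrist')
k=models.silhouettes('wrist','spoon')[0];pts=np.argwhere(k['region'])[:,::-1]
P=np.array([atz('wrist',p,28)[:2] for p in pts[::3]])
for a in range(420,560,40):
    q=P[(P[:,0]>a)&(P[:,0]<a+10)]
    if len(q): print(a+5,q[:,1].min().round(1),q[:,1].max().round(1))
```

```text
tcp [ 486.7 -142.7   27.8] yaw 173.27 t 4.6 dp_mm [-2.  -7.  22.8] turn 0.001
[-0.00158669  0.00040212 -0.00324597 -0.00236802  0.00033034  0.0016776 ]
425 -149.8 -135.0
465 -154.9 -139.3
505 -159.4 -144.6
545 -164.5 -148.8
```

Request:
apply_moves(
  dp=[
    [-0.002,-0.007,0.0],
    [-0.002,-0.007,0.015],
    [-0.002,-0.007,0.022],
    [-0.002,-0.007,0.022],
    [-0.002,-0.007,0.022],
    [-0.002,-0.007,0.022],
    [-0.002,-0.007,0.022],
    [-0.002,-0.007,0.022],
  ],
  turn=[0,0,0,0,0,0,0,0],
  fingers=[0.05,0.05,0.05,0.03,0.01,0,0,0],
)

```text
time_s: 5.7
tcp_pos: [485.5, -149.1, 3.4]
orientation: [0.185, 3.136, -0.0]
ft_force: [0.6, 0.5, -0.8]
gripper_width: 0.0
grasp_force: 0.0
```

```bash
python3 -c "
from h import *
to([488,-150,225]);print(readout.read_state()['gripper_width'],readout.read_state()['grasp_force'])"
```

```text
tcp [ 485.5 -149.1    3.4] yaw 173.25 t 5.7 dp_mm [  -2.7   -0.6 -221.6] turn None
0.018790453564461917 0.0
```

Run:
```python
from h import *
a=snap('wrist');b=snap('side')
cv2.imwrite('pics/d.png',np.vstack([cv2.resize(a,(400,300)),cv2.resize(b[200:320,140:300],(400,300),interpolation=cv2.INTER_CUBIC)])[:,:,::-1])
```

```text
(no output)
```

View pics/d.png

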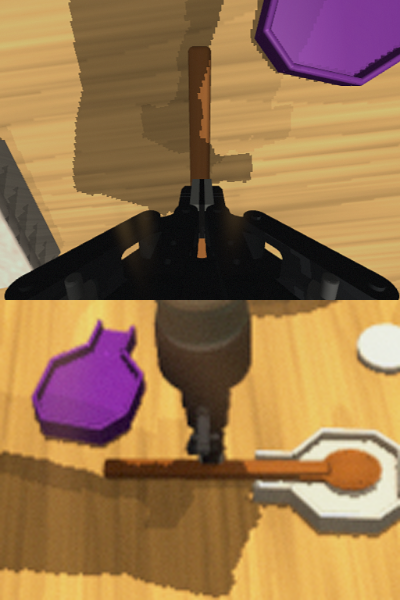

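Run:
```python
from h import *
p,R,y=fr();print(p,y)
for c in ['side','scene']: print(c,proj(c,p),proj(c,np.array([487,-150,21])),proj(c,p+[0,0,30]))
ims={c:snap(c) for c in ['side','scene']}
for l in ['spoon','spoon_head']:
    g={c:models.place_of(c,l)[0]['at'] for c in ims};print(l,g,*tri([ray(c,g[c]) for c in ims]))
o=[]
for c in ['side','scene']:
    u,v=map(int,proj(c,p)); o.append(cv2.resize(ims[c][v-35:v+25,u-40:u+40],(400,300),interpolation=cv2.INTER_CUBIC))
cv2.imwrite('pics/e.png',np.hstack(o)[:,:,::-1])
```

```text
[ 485.41744444 -149.06845277    3.28086716] 173.25296326715647
side [np.float64(224.75563830984044), np.float64(270.9830893558874)] [np.float64(225.1980515582892), np.float64(266.6364684088436)] [np.float64(224.26542335319633), np.float64(263.0805729512582)]
scene [np.float64(213.6762896691109), np.float64(156.10343171396994)] [np.float64(212.59335109272396), np.float64(151.9941737976033)] [np.float64(212.8199647459606), np.float64(148.58296864607436)]
spoon {'side': [224.9, 267.4], 'scene': [209.8, 156.3]} [ 491.28264549 -151.30172757   13.39440389] [np.float64(6.351416488740576), np.float64(6.351416488740725)]
spoon_head {'side': [282.7, 270.2], 'scene': [185.7, 182.5]} [ 610.66477785 -167.73336454   18.23339095] [np.float64(5.412861949540693), np.float64(5.4128619495407095)]
```

View pics/e.png

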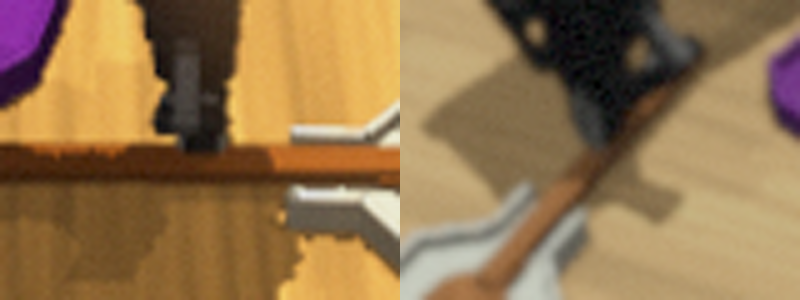

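Run:
```python
from h import *
i=info('wrist');T=np.linalg.inv(np.array(i['tool_from_camera']));print(np.round(np.array(i['tool_from_camera']),2),i['fx'],i['cx'],i['cy'])
f=lambda X:(lambda p:(round(p[0]/p[2]*i['fx']+i['cx'],1),round(p[1]/p[2]*i['fy']+i['cy'],1)))((T@np.array([*X,1]))[:3])
for X in [(0,0,0),(11,0,0),(-11,0,0),(0,0,-19),(11,0,-19),(0,0,-25),(0,0,-40),(11,10,-10)]: print(X,f(X))
p,R,y=fr()
for X in [(390,-138,28),(440,-145,28),(470,-148,28),(488,-150,28),(500,-152,28)]: print(X,f(R.T@(np.array(X)-p)))
```

```text
[[  -0.     -0.96   -0.29   75.01]
 [   1.     -0.     -0.      1.19]
 [   0.     -0.29    0.96 -175.26]
 [   0.      0.      0.      1.  ]] 279.6512711907828 257.96062273713164 191.5625675811686
(0, 0, 0) (np.float64(256.4), np.float64(222.8))
(11, 0, 0) (np.float64(256.4), np.float64(207.5))
(-11, 0, 0) (np.float64(256.5), np.float64(237.6))
(0, 0, -19) (np.float64(256.3), np.float64(235.1))
(11, 0, -19) (np.float64(256.2), np.float64(218.4))
(0, 0, -25) (np.float64(256.2), np.float64(239.5))
(0, 0, -40) (np.float64(256.0), np.float64(252.1))
(11, 10, -10) (np.float64(272.1), np.float64(213.0))
(390, -138, 28) (np.float64(255.2), np.float64(62.9))
(440, -145, 28) (np.float64(253.5), np.float64(163.8))
(470, -148, 28) (np.float64(254.8), np.float64(215.3))
(488, -150, 28) (np.float64(255.1), np.float64(243.7))
(500, -152, 28) (np.float64(254.3), np.float64(261.7))
```

Run:
```python
import cv2
a=cv2.imread('pics/d.png')[0:300]
cv2.imwrite('pics/f.png',cv2.resize(a[150:290,120:290],(765,600),interpolation=cv2.INTER_CUBIC))
```

```text
(no output)
```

View pics/f.png

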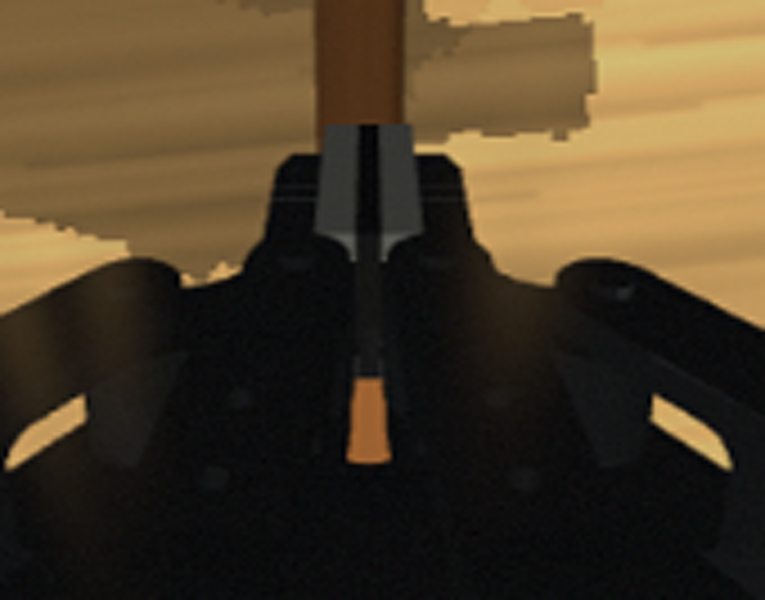

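The shut fingers meet at about (202,180) in crop d, over the handle, with no grip force. So they seem to end higher than the reported TCP. I'll check by touching the bare worktop 40 mm beside the spoon with the fingers shut.

Request:
apply_moves(
  dp=[
    [0,0,-0.03],
    [0,0,-0.04],
    [0,-0.045,-0.04],
    [0,-0.045,-0.02],
    [0,-0.045,0.0],
    [0,-0.045,0.0],
  ],
  turn=[0,0,0,0,0,0],
  fingers=[0,0,0,0,0,0],
)

```text
time_s: 6.85
tcp_pos: [478.1, -192.8, 1.4]
orientation: [-0.185, -3.132, -0.003]
ft_force: [0.4, 0.5, 0.1]
gripper_width: -0.3
grasp_force: 0.0
```

Request:
apply_moves(
  dp=[
    [0,0,0.003],
    [0,0,0.003],
  ],
  turn=[0,0],
  fingers=[0,0],
)

```text
time_s: 7.1
tcp_pos: [480.6, -193.9, 0.7]
orientation: [0.185, 3.135, -0.001]
ft_force: [0.4, -0.3, 0.3]
gripper_width: 0.1
grasp_force: 0.0
```

Run:
```python
from h import *
p,R,y=fr();print(p)
ims={c:snap(c) for c in ['side','scene']}
for l in ['spoon','spoon_head','spoon_tip']:
    g={c:models.place_of(c,l)[0]['at'] for c in ims};print(l,*tri([ray(c,g[c]) for c in ims]))
o=[]
for c in ['side','scene']:
    u,v=map(int,proj(c,p)); print(c,u,v,proj(c,p),proj(c,p+[0,0,28]));o.append(cv2.resize(ims[c][v-35:v+25,u-40:u+40],(400,300),interpolation=cv2.INTER_CUBIC))
cv2.imwrite('pics/g.png',np.hstack(o)[:,:,::-1])
```

```text
[ 480.60314527 -193.90147638    0.70296027]Traceback (most recent call last):
  File "<stdin>", line 5, in <module>
IndexError: list index out of range
```

Request:
apply_moves(
  dp=[
    [0,0,0.004],
    [0,0,0.007],
  ],
  turn=[0,0],
  fingers=[0,0],
)

```text
time_s: 7.55
tcp_pos: [479.9, -193.7, -7.1]
orientation: [-0.185, -3.136, -0.0]
ft_force: [1.2, -0.1, -0.6]
gripper_width: 0.0
grasp_force: 0.0
```

Run:
```python
from h import *
p,R,y=fr();print(p)
ims={c:snap(c) for c in ['side','scene']}
for l in ['spoon','spoon_head','spoon_tip']:
  for c in ims: print(l,c,[(r['at'],r['conf']) for r in models.place_of(c,l)[:1]])
o=[]
for c in ['side','scene']:
    u,v=map(int,proj(c,p)); print(c,u,v,proj(c,p),proj(c,p+[0,0,28]));o.append(cv2.resize(ims[c][v-35:v+25,u-40:u+40],(400,300),interpolation=cv2.INTER_CUBIC))
cv2.imwrite('pics/g.png',np.hstack(o)[:,:,::-1])
```

```text
[ 479.94259492 -193.66457108   -7.08830554]
spoon side [([223.9, 267.6], 0.66)]
spoon scene []
spoon_head side [([281.6, 272.5], 0.71)]
spoon_head scene [([190.0, 182.4], 0.8)]
spoon_tip side [([293.4, 266.9], 0.61)]
spoon_tip scene [([180.0, 191.5], 0.93)]
side 223 290 [np.float64(223.7298580308762), np.float64(290.6101297179394)] [np.float64(223.23696331473045), np.float64(283.46326173870557)]
scene 200 152 [np.float64(200.5448029901642), np.float64(152.28323060099436)] [np.float64(199.50289256320974), np.float64(145.33236704062637)]
```

View pics/g.png

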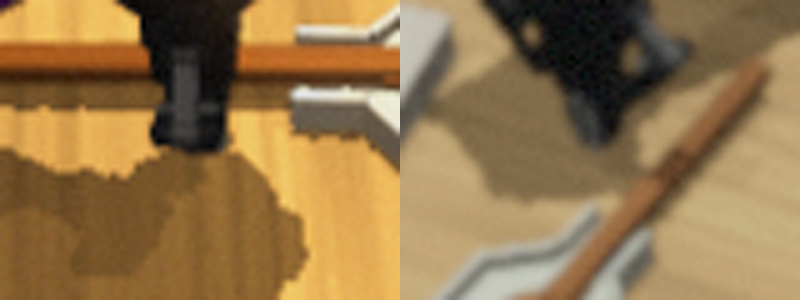

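Side crop: the fingertips end at about z = 15 mm while the reported TCP is -7 mm, so they end about 22 mm short of the stated TCP. I'll keep going down to touch.

Request:
apply_moves(
  dp=[
    [0,0,0.004],
    [0,0,0.008],
    [0,0,0.008],
  ],
  turn=[0,0,0],
  fingers=[0,0,0],
)

```text
time_s: 8.32
tcp_pos: [479.5, -193.4, -15.4]
orientation: [-0.185, -3.135, -0.001]
ft_force: [0.9, -0.3, 0.2]
gripper_width: 0.4
grasp_force: 0.0
```

Request:
apply_moves(
  dp=[
    [0,0,0.003],
    [0,0,0.003],
  ],
  turn=[0,0],
  fingers=[0,0],
)

```text
time_s: 8.57
tcp_pos: [479.8, -193.6, -18.1]
orientation: [-0.185, -3.136, -0.0]
ft_force: [-0.0, 0.0, -0.4]
gripper_width: -0.2
grasp_force: 0.0
```

Request:
apply_moves(
  dp=[
    [0,0,0.003],
    [0,0,0.003],
  ],
  turn=[0,0],
  fingers=[0,0],
)

```text
time_s: 8.82
tcp_pos: [479.8, -193.6, -21.1]
orientation: [-0.185, -3.136, -0.0]
ft_force: [0.4, 0.2, -0.1]
gripper_width: -0.1
grasp_force: 0.0
```

Request:
apply_moves(
  dp=[
    [0,0,0.002],
    [0,0,0.003],
  ],
  turn=[0,0],
  fingers=[0,0],
)

```text
time_s: 9.07
tcp_pos: [480.0, -193.7, -24.0]
orientation: [-0.185, -3.136, -0.0]
ft_force: [0.5, -0.2, 0.4]
gripper_width: 0.5
grasp_force: 0.0
```

Request:
apply_moves(
  dp=[
    [0,0,0.002],
    [0,0,0.003],
  ],
  turn=[0,0],
  fingers=[0,0],
)

```text
time_s: 9.32
tcp_pos: [479.9, -193.7, -27.0]
orientation: [-0.185, -3.136, -0.0]
ft_force: [0.1, 0.3, -0.4]
gripper_width: -0.1
grasp_force: 0.0
```

Run:
```python
from h import *
p,R,y=fr();print(p,y)
im=snap('side');g=im[270:300,210:240].astype(int).sum(2);print(g[:,8:24:2])
print(proj('side',np.array([480,-193.6,0])))
```

```text
[ 479.93178745 -193.67334592  -27.02450206] 173.2487405586082
[[ 71  60  56  56  62  56  76 128]
 [123 119 107  63  44  55  82 170]
 [120 143 110  50  44  49 123 224]
 [ 91 112 100  51  30  44 148 262]
 [137 175 122  48  51  35 160 269]
 [152 198 162  59  30  54 174 293]
 [139 199 177  26  52  41 188 308]
 [134 195 163  27  22  82 433 474]
 [141 193 162  49  46 124 515 538]
 [142 200 157  58  45 142 520 535]
 [147 203 175  60  39 223 504 541]
 [170 197 179 111  71 214 514 537]
 [187 202 185 180 148 131 511 536]
 [186 202 179 134 105 140 503 532]
 [172 203 180  64  66 139 399 539]
 [146 171 159  62  55 133 276 469]
 [177 180 143  79  56 149 281 347]
 [183 194 159  77  78 191 266 298]
 [151 154 138  74  69 213 279 308]
 [117 117  91  48  84 237 276 308]
 [162 125  85  61 125 278 281 308]
 [224 209 193 201 260 289 273 298]
 [247 232 235 273 308 291 267 303]
 [249 234 231 277 327 296 276 303]
 [254 261 260 293 327 295 271 301]
 [260 262 271 308 326 291 276 289]
 [246 250 280 298 314 301 273 296]
 [246 256 271 304 306 303 266 302]
 [260 250 262 298 305 295 281 290]
 [250 269 275 286 315 297 276 304]]
[np.float64(223.6313392279662), np.float64(288.8025992327306)]
```

Request:
apply_moves(
  dp=[
    [0,0,0.002],
    [0,0,0.003],
  ],
  turn=[0,0],
  fingers=[0,0],
)

```text
time_s: 9.62
tcp_pos: [480.0, -193.7, -30.0]
orientation: [-0.185, -3.136, -0.0]
ft_force: [0.8, -0.5, -0.2]
gripper_width: 0.1
grasp_force: 0.0
```

Request:
apply_moves(
  dp=[
    [0,0,0.002],
    [0,0,0.003],
  ],
  turn=[0,0],
  fingers=[0,0],
)

```text
time_s: 9.88
tcp_pos: [479.9, -193.7, -33.0]
orientation: [-0.185, -3.136, -0.0]
ft_force: [-1.2, -0.6, -0.2]
gripper_width: 0.2
grasp_force: 0.0
```

Request:
apply_moves(
  dp=[
    [0,0,0.002],
    [0,0,0.002],
  ],
  turn=[0,0],
  fingers=[0,0],
)

```text
time_s: 10.12
tcp_pos: [480.1, -193.8, -33.4]
orientation: [-0.185, -3.136, 0.0]
ft_force: [-2.8, 2.1, 10.9]
gripper_width: -0.2
grasp_force: 5.9
```

Contact at a reported z of -33: the tips really end 33 mm behind the reported TCP. I'll apply that offset from here on, go back over the spoon and measure it again.

Request:
apply_moves(
  dp=[
    [0,0,-0.06],
    [0,0.02,-0.09],
    [0.0,0.045,-0.09],
    [0.0,0.045,-0.09],
    [0.0,0.045,-0.09],
  ],
  turn=[0,0,0,0,0],
  fingers=[0.05,0.05,0.05,0.05,0.05],
)

```text
time_s: 10.75
tcp_pos: [485.0, -149.2, 54.8]
orientation: [-0.185, -3.136, 0.0]
ft_force: [0.2, -1.3, 0.3]
gripper_width: 49.8
grasp_force: 0.0
```

```bash
cat > sp.py <<'E'
from h import *
snap('wrist');s=readout.read_state()
snap('wrist')
k=models.silhouettes('wrist','spoon')[0];pts=np.argwhere(k['region'])[:,::-1]
P=np.array([atz('wrist',p,28)[:2] for p in pts[::2]])
for a in range(400,620,30):
    q=P[(P[:,0]>a)&(P[:,0]<a+6)]
    if len(q): print(a+3,((q[:,1].min()+q[:,1].max())/2).round(1),np.ptp(q[:,1]).round(1))
print('xend',P.min(0),P.max(0))
E
python3 - <<'E'
from sp import *
to([488,-150,-29],173.2)
E
```

```text
403 -140.1 15.3
433 -143.3 15.7
463 -148.1 15.6
493 -151.0 14.7
523 -154.7 13.6
553 -158.5 17.5
583 -163.2 33.4
xend [ 388.28883855 -181.56004832] [ 597.80098123 -131.89952104]
tcp [ 484.9 -149.5   54.6] yaw 173.2 t 10.9 dp_mm [-3.2 -0.1 83.6] turn 0.0
```

Request:
apply_moves(
  dp=[
    [-0.003,-0.001,0.05],
    [-0.003,-0.001,0.078],
    [-0.003,-0.001,0.084],
    [-0.003,-0.001,0.084],
    [-0.003,-0.001,0.084],
    [-0.003,-0.001,0.084],
    [-0.003,-0.001,0.084],
    [-0.003,-0.001,0.084],
  ],
  turn=[0,0,0,0,0,0,0,0],
  fingers=[0.05,0.05,0.05,0.05,0.025,0,0,0],
)

```text
time_s: 11.9
tcp_pos: [489.3, -151.0, -27.8]
orientation: [0.185, 3.134, -0.002]
ft_force: [-0.3, -0.5, 5.8]
gripper_width: 13.7
grasp_force: 60.9
```

Gripped, 60 N at 13.7 mm. The tool can only point down, so the spoon has to be tilted tip-down inside the grip. I'll bring its handle end over the canister's flat lid and lower the grip beside it, so the edge pivots the spoon. Lifting and carrying over.

Request:
apply_moves(
  dp=[
    [0,0,-0.02],
    [0,0,-0.06],
    [0,0,-0.12],
    [0,0,-0.178],
    [-0.01,0.06,-0.178],
    [-0.02,0.12,-0.178],
    [-0.03,0.18,-0.178],
    [-0.033,0.24,-0.178],
    [-0.033,0.28,-0.178],
    [-0.033,0.28,-0.178],
  ],
  turn=[0,0,0,0,0,0.18,0.36,0.54,0.72,0.9],
  fingers=[0,0,0,0,0,0,0,0,0,0],
)

```text
time_s: 13.15
tcp_pos: [553.4, 127.3, 148.5]
orientation: [-1.5, -2.759, -0.001]
ft_force: [0.4, -0.8, -1.1]
gripper_width: 13.2
grasp_force: 60.1
```

Run:
```python
from h import *
to([580,335,150],90);s=readout.read_state();print(s['gripper_width'],s['grasp_force'],s['qpos'],s['ft_force'],s['torque'])
ims={c:snap(c) for c in ['side','scene']}
for l in ['spoon','spoon_head','spoon_tip']:
    g={c:models.place_of(c,l) for c in ims}
    if all(g.values()): print(l,[g[c][0]['conf'] for c in g],*tri([ray(c,g[c][0]['at']) for c in ims]))
```

```text
tcp [553.4 127.3 148.5] yaw 122.95 t 13.15 dp_mm [159.8 135.3  -1.3] turn 0.575
13.243091872720141 60.13083457946777 [ 1.11727190e-01  2.07346913e-01 -2.21694726e-01  1.14259320e+00
  1.01036756e-03  1.10740234e+00] [ 0.35185828 -0.84685568 -1.05176098] [ 0.01625614 -0.12495355 -0.05925137]
spoon [0.6, 0.6] [550.21089175 130.31676396 188.48998286] [np.float64(3.9527776238314978), np.float64(3.9527776238316408)]
spoon_head [0.98, 0.79] [615.57452961  25.56405849 191.49522451] [np.float64(7.05346526908371), np.float64(7.053465269083664)]
spoon_tip [0.65, 0.63] [631.38571065  -7.72159992 188.90501422] [np.float64(1.517285359871182), np.float64(1.517285359871351)]
```

Request:
apply_moves(
  dp=[
    [0.04,0.03,0],
    [0.08,0.06,0],
    [0.12,0.09,0],
    [0.158,0.137,0],
    [0.158,0.137,0],
    [0.158,0.137,0],
  ],
  turn=[0.15,0.3,0.45,0.55,0.55,0.55],
  fingers=[0,0,0,0,0,0],
)

```text
time_s: 14.3
tcp_pos: [582.5, 330.3, 148.8]
orientation: [-2.191, -2.251, 0.002]
ft_force: [-0.1, 0.5, -0.2]
gripper_width: 13.8
grasp_force: 60.1
```

Run:
```python
from bw import *
snap('side');to([580,335,128],90)
im={c:snap(c) for c in ['side','scene']}
for c in im:
    try: print(c,fit(c,'canister',(581,426)))
    except Exception as e: print(e)
    print([ (np.round(r['at']),r['conf'],np.round(atz(c,r['at'],0))) for r in models.place_of(c,'canister')[:1]])
```

```text
tcp [582.4 329.8 148.9] yaw 91.48 t 14.35 dp_mm [ 5.3 -2.2 20.9] turn 0.026
side (array([582.06566352, 431.12080368]), np.float64(632.0), np.int64(1183))
[(array([242., 128.]), 0.97, array([580., 415.,   0.]))]
scene (array([580.8315208 , 426.50625372]), np.float64(532.0), np.int64(3392))
[(array([420., 269.]), 0.88, array([594., 431.,   0.]))]
```

Request:
apply_moves(
  dp=[
    [0.005,-0.002,0.01],
    [0.005,-0.002,0.025],
    [0.005,-0.002,0.032],
    [0.005,-0.002,0.038],
    [0.005,-0.002,0.038],
  ],
  turn=[0.026,0.026,0.026,0.026,0.026],
  fingers=[0,0,0,0,0],
)

```text
time_s: 15.28
tcp_pos: [580.0, 335.1, 112.3]
orientation: [2.221, 2.222, -0.002]
ft_force: [-2.8, -4.3, 8.2]
gripper_width: 13.8
grasp_force: 62.1
```

Run:
```python
from h import *
to([580,335,88],90);s=readout.read_state();print(s['ft_force'],s['torque'])
```

```text
tcp [580.  335.1 112.3] yaw 90.02 t 15.275 dp_mm [-0.  -0.  24.3] turn 0.0
[-2.77432415 -4.31055724  8.18465648] [-0.34168762  0.55403293  0.09788625]
```

Contact as planned, 8 N. Pressing on down gradually.

Request:
apply_moves(
  dp=[
    [0,0,0.003],
    [0,0,0.006],
    [0,0,0.008],
    [0,0,0.008],
  ],
  turn=[0,0,0,0],
  fingers=[0,0,0,0],
)

```text
time_s: 15.78
tcp_pos: [580.4, 335.0, 105.2]
orientation: [2.22, 2.221, -0.001]
ft_force: [-3.6, -5.1, 10.4]
gripper_width: 13.8
grasp_force: 64.4
```

```bash
cat > see.py <<'E'
from bw import *
to([580,335,88],90);s=readout.read_state();print(s['ft_force'],s['torque'],s['gripper_width'])
ims={c:snap(c) for c in ['side','scene']}
for l in ['spoon','spoon_head','spoon_tip']:
    g={c:models.place_of(c,l) for c in ims}
    print(l,{c:[(r['at'],round(r['conf'],2)) for r in g[c][:2]] for c in g})
    if all(g.values()): print(l,*tri([ray(c,g[c][0]['at']) for c in ims]))
g={c:models.place_of(c,'canister') for c in ims}
print([(np.round(r[0]['at'])) for r in g.values() if r])
E
python3 see.py
```

```text
tcp [580.4 335.  105.2] yaw 90.02 t 15.775 dp_mm [-0.  -0.4 17.2] turn 0.0
[-3.61441637 -5.10671168 10.37468697] [-0.42432543  0.73910077  0.19618051] 13.794928780515844
spoon {'side': [([245.8, 102.4], 0.78), ([327.3, 210.3], 0.18)], 'scene': [([396.4, 211.4], 0.88)]}
spoon [580.76465632 330.88087802 150.90972077] [np.float64(2.3743260292755095), np.float64(2.374326029275559)]
spoon_head {'side': [([251.5, 135.8], 0.89), ([256.5, 165.3], 0.19)], 'scene': [([342.0, 201.0], 0.67), ([337.0, 215.6], 0.37)]}
spoon_head [581.17558294 217.34229627 117.12096127] [np.float64(7.384088025674032), np.float64(7.384088025674039)]
spoon_tip {'side': [([249.9, 138.3], 0.62)], 'scene': [([326.4, 198.7], 0.65)]}
spoon_tip [581.25478022 188.92908925 121.26267832] [np.float64(2.571844758029129), np.float64(2.5718447580291435)]
[array([244., 130.]), array([419., 270.])]
```

Request:
apply_moves(
  dp=[
    [0,0,0.003],
    [0,0,0.006],
    [0,0,0.009],
    [0,0,0.01],
  ],
  turn=[0,0,0,0],
  fingers=[0,0,0,0],
)

```text
time_s: 16.77
tcp_pos: [580.4, 335.7, 95.6]
orientation: [-2.221, -2.222, -0.001]
ft_force: [-5.1, -4.8, 14.9]
gripper_width: 13.8
grasp_force: 68.3
```

```bash
python3 see.py
```

```text
tcp [580.4 335.7  95.6] yaw 90.04 t 16.775 dp_mm [-0.7 -0.4  7.6] turn 0.001
[-5.08929697 -4.84484163 14.93704036] [-0.22524689  0.97823275  0.23184575] 13.793420732569329
spoon {'side': [([246.3, 103.4], 0.97)], 'scene': [([396.5, 214.8], 0.64)]}
spoon [583.21733411 333.99798398 144.82035765] [np.float64(1.4619357928332137), np.float64(1.461935792833283)]
spoon_head {'side': [([252.8, 140.8], 0.94)], 'scene': [([343.5, 207.8], 0.79)]}
spoon_head [584.22243294 223.72831342  96.68675573] [np.float64(9.368227103619015), np.float64(9.368227103618944)]
spoon_tip {'side': [([249.0, 148.9], 0.81)], 'scene': [([328.3, 209.0], 0.88)]}
spoon_tip [578.4887746  197.10960221  80.58660657] [np.float64(0.7769224305922734), np.float64(0.7769224305921536)]
[array([245., 127.]), array([422., 269.])]
```

Request:
apply_moves(
  dp=[
    [0,0,0.003],
    [0,0,0.006],
    [0,0,0.009],
    [0,0,0.011],
    [0,0,0.011],
  ],
  turn=[0,0,0,0,0],
  fingers=[0,0,0,0,0],
)

```text
time_s: 17.9
tcp_pos: [581.6, 337.4, 86.2]
orientation: [-2.22, -2.222, -0.007]
ft_force: [-5.3, -1.4, 16.5]
gripper_width: 13.7
grasp_force: 73.5
```

```bash
python3 see.py
```

```text
tcp [581.6 337.4  86.2] yaw 90.07 t 17.9 dp_mm [-2.4 -1.6 -1.9] turn 0.001
[-5.27165985 -1.38829333 16.46272471] [0.29944424 0.84282962 0.19722419] 13.716095167926648
spoon {'side': [([245.1, 104.6], 0.94)], 'scene': [([395.2, 221.0], 0.81), ([349.6, 214.7], 0.37)]}
spoon [584.32535619 338.85042229 133.33336975] [np.float64(4.149728446903749), np.float64(4.1497284469038265)]
spoon_head {'side': [([249.4, 148.2], 0.67)], 'scene': [([346.8, 217.2], 0.95), ([182.9, 187.7], 0.54)]}
spoon_head [577.30599571 237.17462225  59.59924672] [np.float64(7.946080975423483), np.float64(7.946080975423565)]
spoon_tip {'side': [([250.4, 155.2], 0.74)], 'scene': [([331.6, 221.2], 0.69)]}
spoon_tip [584.00818731 211.74619036  46.48909616] [np.float64(0.4135382294094095), np.float64(0.4135382294093414)]
[array([245., 127.]), array([418., 269.])]
```

The spoon is now tilted about 35°, with its tip at (581,212,46). Raising it, locating the nuts and measuring the tip again.

Request:
apply_moves(
  dp=[
    [0,0,-0.015],
    [0,0,-0.04],
    [-0.015,-0.03,-0.045],
    [-0.029,-0.062,-0.045],
    [-0.029,-0.062,-0.045],
    [-0.029,-0.062,-0.045],
  ],
  turn=[0,0,0,0,0,0],
  fingers=[0,0,0,0,0,0],
)

```text
time_s: 19.15
tcp_pos: [519.1, 307.1, 127.2]
orientation: [2.221, 2.221, 0.001]
ft_force: [0.3, 0.3, 0.2]
gripper_width: 13.7
grasp_force: 70.9
```

Run:
```python
exec(open('see.py').read())
for l in ['walnut0','chestnut0']:
    for c in ims: print(l,c,[(np.round(atz(c,r['at'],22)[:2]-[577,183]),round(r['conf'],2)) for r in models.place_of(c,l)])
for c in ims: print(fit(c,'bowl',(577,183)))
```

```text
tcp [519.1 307.1 127.2] yaw 90.01 t 19.15 dp_mm [27.9 60.9 39.2] turn 0.0
[0.31673161 0.29682721 0.16315487] [ 0.05373916 -0.10394737 -0.02845668] 13.659076628456862
spoon {'side': [([221.4, 95.9], 0.62)], 'scene': [([392.6, 179.1], 0.76)]}
spoon [516.47822946 306.6410762  181.98483984] [np.float64(7.08881926820884), np.float64(7.088819268208841)]
spoon_head {'side': [([228.7, 142.6], 0.92), ([249.2, 157.9], 0.42)], 'scene': [([348.1, 184.1], 0.73), ([410.4, 191.3], 0.46)]}
spoon_head [517.27023047 215.19500677 100.32759501] [np.float64(7.587180350258841), np.float64(7.587180350258808)]
spoon_tip {'side': [([226.1, 150.6], 0.59), ([247.3, 174.1], 0.47)], 'scene': [([331.0, 184.2], 0.82)]}
spoon_tip [514.60512902 182.13665835  90.11201766] [np.float64(1.8125976000344721), np.float64(1.8125976000344572)]
[array([244., 126.]), array([420., 270.])]
walnut0 side [(array([ 4., 36.]), 0.63), (array([ 29., -31.]), 0.63), (array([-41.,   3.]), 0.53), (array([  0., -32.]), 0.38)]
walnut0 scene [(array([ 5., 32.]), 0.68), (array([-48., -10.]), 0.66), (array([ 31., -24.]), 0.5), (array([-23., -37.]), 0.46)]
chestnut0 side [(array([29., 12.]), 0.63), (array([-11.,  -7.]), 0.56), (array([-25.,  20.]), 0.53), (array([-62.,  84.]), 0.32)]
chestnut0 scene [(array([-32.,  28.]), 0.67), (array([ 5., -1.]), 0.66), (array([38., 22.]), 0.5)]
(array([576.87448037, 182.3294242 ]), np.float64(872.0), np.int64(3727))
(array([577.46523303, 185.86195844]), np.float64(1208.0), np.int64(6561))
```

Tip at (515,182,90), tilt 35°. The nuts lie around the bowl's centre, about (577,184). The handle must stay clear of the canister, so I'll turn the spoon 45° and enter at the free spot on the near-right.

Request:
apply_moves(
  dp=[
    [-0.02,-0.02,0],
    [-0.04,-0.04,0],
    [-0.06,-0.06,0],
    [-0.075,-0.077,0],
    [-0.075,-0.077,0],
    [-0.075,-0.077,0],
    [-0.075,-0.077,0],
  ],
  turn=[-0.16,-0.32,-0.48,-0.64,-0.785,-0.785,-0.785],
  fingers=[0,0,0,0,0,0,0],
)

```text
time_s: 20.82
tcp_pos: [441.9, 232.0, 127.3]
orientation: [1.205, 2.901, 0.0]
ft_force: [-0.1, 0.4, -0.5]
gripper_width: 13.8
grasp_force: 70.8
```

```bash
cat > tip.py <<'E'
from h import *
B=np.array([577,184,0])
def tip(show=None):
    snap('wrist');ims={c:snap(c) for c in ['side','scene']}
    p,R,y=fr();s=readout.read_state();print('tcp',np.round(p,1),'yaw',round(y,1),'t',s['time_s'],'F',np.round(s['ft_force'],1),'w',round(s['gripper_width'],1))
    for l in ['spoon_tip','spoon_head']:
        g={c:models.place_of(c,l) for c in ims}
        if all(g.values()):
            x,e=tri([ray(c,g[c][0]['at']) for c in ims]);print(l,'rel bowl',np.round(x-B,1),'err',np.round(e[0],1),'rel tcp',np.round(R.T@(x-p),1))
        else: print(l,{c:len(v) for c,v in g.items()})
    for l in ['walnut0','chestnut0']:
        for c in ims: print(l,c,[[int(v) for v in (atz(c,r['at'],22)-B)[:2]] for r in models.place_of(c,l) if r['conf']>.3])
    return ims
if __name__=='__main__': tip()
E
python3 tip.py
```

```text
tcp [441.8 232.  127.1] yaw 134.9 t 20.975 F [ 0.2  0.  -1. ] w 13.3
spoon_tip rel bowl [-49.7 -48.6  90.5] err 1.6 rel tcp [-128.8   -7.8   36.6]
spoon_head rel bowl [-63.4 -15.6 105.2] err 6.0 rel tcp [-95.8   5.9  21.9]
walnut0 side [[12, 30], [-7, -40], [28, -17], [-38, -4], [181, -185]]
walnut0 scene [[1, 34], [33, -20], [-47, -12]]
chestnut0 side [[-29, 10], [1, -4], [25, 7]]
chestnut0 scene [[7, -5], [38, 18], [-26, 25]]
```

Request:
apply_moves(
  dp=[
    [0,0.003,0.03],
    [0,0.003,0.05],
    [0,0.003,0.062],
    [0,0.003,0.07],
    [0,0.003,0.07],
  ],
  turn=[0,0,0,0,0],
  fingers=[0,0,0,0,0],
)

```text
time_s: 22.0
tcp_pos: [443.9, 233.8, 57.2]
orientation: [1.203, 2.902, -0.001]
ft_force: [-0.1, -0.3, 1.3]
gripper_width: 14.1
grasp_force: 71.0
```

Run:
```python
from tip import *
ims=tip()
o=[cv2.resize(ims['side'][110:210,185:310],(400,320),interpolation=cv2.INTER_CUBIC),cv2.resize(ims['scene'][150:275,255:411],(400,320),interpolation=cv2.INTER_CUBIC)]
cv2.imwrite('pics/i.png',np.hstack(o)[:,:,::-1])
```

```text
tcp [444.4 234.4  57.9] yaw 135.0 t 22.15 F [ 0.7 -0.4 -0.2] w 13.8
spoon_tip rel bowl [-43.4 -39.9  25.8] err 5.7 rel tcp [-126.9   -0.7   32.1]
spoon_head rel bowl [-57.1 -11.   39.4] err 9.8 rel tcp [-96.8  10.   18.6]
walnut0 side [[28, -28], [0, -27], [-31, -3], [10, 39]]
walnut0 scene [[25, -26], [-18, -42], [-35, -7], [6, 28], [39, -346]]
chestnut0 side [[3, 199], [22, 16], [0, -14], [-22, 12]]
chestnut0 scene [[-24, 26], [41, 18], [8, 0]]
```

View pics/i.png

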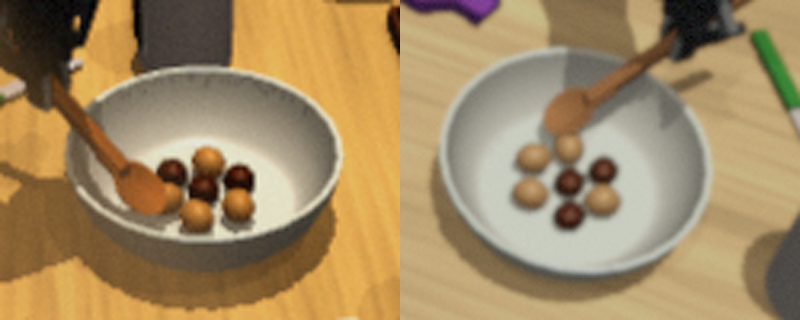

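The spoon's head is down at the bowl's near-right: side crop (140,190), scene crop (567,110). All seven nuts are in front of it. Stirring begins: near, then left.

Request:
apply_moves(
  dp=[
    [0.005,0.01,0],
    [0.011,0.02,0],
    [0.017,0.03,0],
    [0.022,0.038,0],
    [0.022,0.038,0],
    [0.022,0.048,0],
    [0.022,0.058,0],
    [0.022,0.067,0],
    [0.022,0.077,0],
    [0.022,0.086,0],
  ],
  turn=[0,0,0,0,0,0,0,0,0,0],
  fingers=[0,0,0,0,0,0,0,0,0,0],
)

```text
time_s: 23.8
tcp_pos: [489.0, 311.0, 56.7]
orientation: [-1.202, -2.902, 0.0]
ft_force: [0.9, -0.2, -0.4]
gripper_width: 14.0
grasp_force: 70.6
```

```bash
cat >> tip.py <<'E'
    from bw import fit
    for c in ['side','scene']: print('bowl',c,np.round(fit(c,'bowl',(577,184))[0],1))
E
python3 tip.py
```

```text
File "tip.py", line 15
    from bw import fit
IndentationError: unexpected indent
```

```bash
sed -i 's/__: tip()/__:\n    tip()/' tip.py; python3 tip.py
```

```text
File "tip.py", line 15
    from bw import fit
IndentationError: unexpected indent
```

```bash
sed -i "s/^if __name__.*/if __name__=='__main__':\n    tip()/" tip.py; python3 tip.py
```

```text
tcp [488.6 310.5  56.4] yaw 135.0 t 23.95 F [ 0.6 -0.5  0.8] w 13.6
spoon_tip rel bowl [ 3.5 36.  28.6] err 3.1 rel tcp [-129.     1.    27.8]
spoon_head rel bowl [-9.9 53.6 47.5] err 6.4 rel tcp [-107.1    4.     8.8]
walnut0 side [[-17, 26], [22, 2], [2, 45], [23, -31], [-7, -33]]
walnut0 scene [[17, 49], [-28, -45], [34, -22], [-17, 21]]
chestnut0 side [[22, 6], [-26, 45], [10, -367]]
chestnut0 scene [[38, 19], [8, -3]]
bowl side [579.5 369.2]Traceback (most recent call last):
  File "tip.py", line 17, in <module>
    for c in ['side','scene']: print('bowl',c,np.round(fit(c,'bowl',(577,184))[0],1))
                                                       ~~~^^^^^^^^^^^^^^^^^^^^
  File "bw.py", line 5, in fit
    reg=reg[0]['region']
        ~~~^^^
IndexError: list index out of range
```

Request:
apply_moves(
  dp=[
    [-0.01,0,0.003],
    [-0.02,0,0.003],
    [-0.03,0,0.003],
    [-0.04,0,0.003],
    [-0.049,0,0.003],
    [-0.049,-0.01,0.003],
    [-0.049,-0.02,0.003],
    [-0.049,-0.03,0.003],
    [-0.049,-0.04,0.003],
    [-0.049,-0.05,0.003],
  ],
  turn=[0,0,0,0,0,0,0,0,0,0],
  fingers=[0,0,0,0,0,0,0,0,0,0],
)

```text
time_s: 25.7
tcp_pos: [487.8, 239.7, 54.7]
orientation: [1.202, 2.901, -0.001]
ft_force: [-0.4, -0.5, 3.7]
gripper_width: 13.8
grasp_force: 70.9
```

```bash
sed -i '/from bw/,$d' tip.py
cat > bowl.py <<'E'
from h import *
for c in ['side','scene']:
    im=snap(c);print(c,[(np.round(atz(c,r['at'],0)),round(r['conf'],2)) for r in models.place_of(c,'bowl')[:2]])
    # white region bbox around bowl
    for m in models.silhouettes(c,'bowl')[:1]:
        q=np.argwhere(m['region'])[:,::-1];print(q.min(0),q.max(0))
E
python3 tip.py;python3 bowl.py
```

```text
tcp [487.1 239.5  54.3] yaw 134.9 t 25.85 F [ 0.2 -1.   5.8] w 13.6
spoon_tip rel bowl [ -2.1 -44.2  24.8] err 3.1 rel tcp [-132.5   -8.3   29.6]
spoon_head rel bowl [-21.6 -15.7  32.5] err 11.3 rel tcp [-98.6  -1.9  21.8]
walnut0 side [[15, 52], [-17, -46], [48, -33]]
walnut0 scene [[42, -31], [24, 49], [-15, 33], [-29, -50]]
chestnut0 side [[40, -9], [0, -23]]
chestnut0 scene [[36, -341], [3, -19], [45, 0]]
side [(array([576., 186.,   0.]), 0.73)]
[205 130] [292 194]
scene [(array([569., 176.,   0.]), 0.82), (array([535., 213.,   0.]), 0.68)]
[271 168] [376 259]
```

Request:
apply_moves(
  dp=[
    [0.008,0.0,-0.002],
    [0.016,0.0,-0.002],
    [0.024,0.001,-0.002],
    [0.032,0.003,-0.002],
    [0.04,0.005,-0.002],
    [0.047,0.007,-0.002],
    [0.052,0.009,-0.002],
    [0.052,0.009,-0.002],
  ],
  turn=[0,0,0,0,0,0,0,0],
  fingers=[0,0,0,0,0,0,0,0],
)

```text
time_s: 27.55
tcp_pos: [457.7, 283.9, 56.1]
orientation: [-1.202, -2.903, -0.0]
ft_force: [-0.1, -0.4, -0.5]
gripper_width: 13.5
grasp_force: 70.4
```

```bash
python3 tip.py;python3 bowl.py
```

```text
tcp [458.  283.3  56.1] yaw 135.0 t 27.7 F [ 0.5 -0.4 -0.9] w 13.7
spoon_tip rel bowl [-33.6  11.4  23.5] err 3.6 rel tcp [-122.6   -1.7   32.7]
spoon_head rel bowl [-46.8  36.4  35.7] err 9.8 rel tcp [-95.6   6.6  20.5]
walnut0 side [[41, -29], [-24, -43], [17, 48], [-8, 47], [8, 202]]
walnut0 scene [[-37, -54], [-19, 37], [47, -29], [28, 49]]
chestnut0 side [[-38, -13], [34, -19]]
chestnut0 scene [[-31, 55], [49, 6], [-26, -10]]
side [(array([572., 178.,   0.]), 0.86)]
[206 130] [292 194]
scene [(array([573., 181.,   0.]), 0.89), (array([593., 427.,   0.]), 0.66)]
[270 169] [376 259]
```

Request:
apply_moves(
  dp=[
    [0,0.01,0],
    [-0.001,0.02,0],
    [-0.002,0.03,0],
    [-0.003,0.04,0],
    [-0.003,0.04,0],
    [-0.013,0.04,0],
    [-0.023,0.04,0],
    [-0.033,0.041,0],
    [-0.043,0.041,0],
    [-0.052,0.041,0],
  ],
  turn=[0,0,0,0,0,0,0,0,0,0],
  fingers=[0,0,0,0,0,0,0,0,0,0],
)

```text
time_s: 29.65
tcp_pos: [522.9, 275.1, 55.2]
orientation: [-1.202, -2.9, 0.001]
ft_force: [0.7, -0.2, -1.0]
gripper_width: 14.0
grasp_force: 70.4
```

```bash
python3 tip.py
```

```text
tcp [523.3 275.3  55.5] yaw 134.9 t 29.8 F [ 1.2  0.2 -1.2] w 13.8
spoon_tip rel bowl [40.4 -0.8 38.4] err 2.5 rel tcp [-131.7    1.6   17. ]
spoon_head rel bowl [13.6 21.6 31.2] err 7.8 rel tcp [-96.9  -1.6  24.2]
walnut0 side [[43, -46], [11, 49]]
walnut0 scene [[49, -24], [34, 49], [-33, -51], [4, 27]]
chestnut0 side [[-21, 52], [38, -16], [179, -186]]
chestnut0 scene [[-22, -12], [-25, 56], [43, 1]]
```

```bash
python3 tip.py | grep spoon; python3 tip.py | grep spoon
```

```text
spoon_tip rel bowl [41.8 -8.1 31.2] err 0.3 rel tcp [-138.    -3.2   25. ]
spoon_head rel bowl [17.  21.2 41.1] err 9.5 rel tcp [-99.8  -0.   15. ]
spoon_tip rel bowl [38.6 -2.  30. ] err 4.9 rel tcp [-131.3   -1.2   26.2]
spoon_head rel bowl [18.7 25.7 38.3] err 5.2 rel tcp [-97.6   4.3  17.8]
```

Request:
apply_moves(
  dp=[
    [0,0,0.004],
    [0.001,-0.01,0.004],
    [0.002,-0.02,0.004],
    [0.003,-0.03,0.004],
    [0.003,-0.04,0.004],
    [0.003,-0.05,0.004],
    [0.003,-0.05,0.004],
  ],
  turn=[0,0,0,0,0,0,0],
  fingers=[0,0,0,0,0,0,0],
)

```text
time_s: 32.17
tcp_pos: [485.3, 241.8, 52.1]
orientation: [-1.203, -2.902, 0.001]
ft_force: [0.8, 0.2, -1.5]
gripper_width: 13.6
grasp_force: 70.3
```

```bash
python3 tip.py; python3 tip.py | grep spoon
```

```text
tcp [486.6 242.6  52.3] yaw 135.0 t 32.325 F [ 0.4 -0.9 -1.3] w 14.0
spoon_tip rel bowl [ -5.5 -32.2  20.7] err 1.0 rel tcp [-124.3   -4.1   31.7]
spoon_head rel bowl [-19.  -10.6  33.1] err 2.8 rel tcp [-99.4   1.5  19.2]
walnut0 side [[36, -41], [18, 30], [-21, -42], [-11, 0], [35, 53]]
walnut0 scene [[45, -35], [41, 55], [11, 27], [-35, -51]]
chestnut0 side [[17, 37], [-36, -18], [35, -7]]
chestnut0 scene [[-34, 54], [50, 11]]
spoon_tip rel bowl [ -1.8 -35.7  22.7] err 4.2 rel tcp [-129.6   -3.5   29.4]
spoon_head rel bowl [  3.3 -15.4  67.9] err 4.1 rel tcp [-118.8   14.4  -15.8]
```

Request:
apply_moves(
  dp=[
    [0,0.01,0],
    [0.008,0.012,0],
    [0.016,0.012,0],
    [0.024,0.01,0],
    [0.032,0.009,0],
    [0.038,0.008,0],
    [0.043,0.007,0],
    [0.043,0.007,0],
  ],
  turn=[0,0,0,0,0,0,0,0],
  fingers=[0,0,0,0,0,0,0,0],
)

```text
time_s: 34.28
tcp_pos: [460.3, 278.0, 52.2]
orientation: [-1.202, -2.903, 0.0]
ft_force: [-0.1, -0.2, -0.4]
gripper_width: 14.0
grasp_force: 70.3
```

```bash
python3 tip.py; python3 tip.py | grep spoon;python3 bowl.py
```

```text
tcp [460.9 277.8  52.2] yaw 135.0 t 34.425 F [ 1.  -0.1 -0.8] w 14.2
spoon_tip rel bowl [-27.1  -2.3  31.3] err 2.6 rel tcp [-130.9   -4.9   20.9]
spoon_head rel bowl [-42.2  24.9  44.5] err 5.0 rel tcp [-100.9    3.6    7.7]
walnut0 side [[22, 64], [35, -35], [-27, -41], [15, 32]]
walnut0 scene [[48, -27], [-26, -56], [11, 29], [-62, 32]]
chestnut0 side [[-25, -21], [31, -6]]
chestnut0 scene [[-28, -13], [-25, 54], [49, 6]]
spoon_tip rel bowl [-30.1   5.2  21.5] err 3.2 rel tcp [-123.7   -1.6   30.7]
spoon_head rel bowl [-45.7  30.   37. ] err 11.1 rel tcp [-95.1   4.9  15.2]
side [(array([572., 184.,   0.]), 0.84), (array([459., 426.,   0.]), 0.64)]
[205 130] [291 194]
scene [(array([572., 178.,   0.]), 0.57)]
[271 168] [376 260]
```

Two turns are complete, and the tip is at the near side again, about (-28,2,25). Lifting out and carrying the spoon back above the rest.

Request:
apply_moves(
  dp=[
    [0,0,-0.03],
    [0,0,-0.07],
    [0,0,-0.1],
    [-0.035,-0.031,-0.1],
    [-0.07,-0.061,-0.1],
    [-0.11,-0.096,-0.1],
    [-0.15,-0.131,-0.1],
    [-0.19,-0.166,-0.1],
    [-0.23,-0.202,-0.1],
    [-0.27,-0.237,-0.1],
  ],
  turn=[0,0,0,0,0,0,-0.15,-0.3,-0.45,-0.6],
  fingers=[0,0,0,0,0,0,0,0,0,0],
)

```text
time_s: 36.92
tcp_pos: [483.8, -82.5, 152.3]
orientation: [0.284, 3.128, -0.0]
ft_force: [1.0, -1.1, -1.3]
gripper_width: 13.6
grasp_force: 70.3
```

Run:
```python
from h import *
snap('side');snap('scene');to([488.5,-150.8,110],173.2)
```

```text
tcp [484.8 -85.3 152.5] yaw 169.1 t 37.025 dp_mm [-16.  -63.5  42.7] turn -0.072
```

Request:
apply_moves(
  dp=[
    [-0.008,-0.03,0.015],
    [-0.016,-0.063,0.03],
    [-0.016,-0.063,0.042],
    [-0.016,-0.063,0.042],
    [-0.016,-0.063,0.042],
  ],
  turn=[-0.072,-0.072,-0.072,-0.072,-0.072],
  fingers=[0,0,0,0,0],
)

```text
time_s: 37.65
tcp_pos: [488.0, -144.5, 110.4]
orientation: [0.177, 3.137, 0.0]
ft_force: [0.2, -1.2, -0.3]
gripper_width: 13.8
grasp_force: 70.3
```

Run:
```python
from h import *
ims={c:snap(c) for c in ['side','scene']}
to([488.5,-150.8,40],173.2)
p,R,y=fr()
for l in ['spoon_tip','spoon_head']:
    g={c:models.place_of(c,l) for c in ims}
    x,e=tri([ray(c,g[c][0]['at']) for c in ims]);print(l,x,e,R.T@(x-p))
for c in ims:
    print(c,[(np.round(atz(c,r['at'],0)),round(r['conf'],2)) for r in models.place_of(c,'rest')],[(np.round(atz(c,r['at'],14)),round(r['conf'],2)) for r in models.place_of(c,'rest_dish')])
    print('nuts',[[int(v) for v in (atz(c,r['at'],22)-[577,184,0])[:2]] for l in ['walnut0','chestnut0'] for r in models.place_of(c,l) if r['conf']>.3])
```

```text
tcp [ 488.5 -144.9  110.8] yaw 173.56 t 37.75 dp_mm [-0.6 -5.9 70.8] turn 0.006
spoon_tip [ 617.27554529 -164.49483505   86.34026684] [np.float64(0.5393735877114009), np.float64(0.5393735877114185)] [-130.17862656   -5.0508338    24.63203711]Traceback (most recent call last):
  File "<stdin>", line 7, in <module>
IndexError: list index out of range
```

Request:
apply_moves(
  dp=[
    [0,-0.006,0.03],
    [0,-0.006,0.055],
    [0,-0.006,0.063],
    [0,-0.006,0.063],
  ],
  turn=[0.005,0.005,0.005,0.005],
  fingers=[0,0,0,0],
)

```text
time_s: 38.45
tcp_pos: [487.1, -151.3, 47.0]
orientation: [-0.186, -3.135, -0.0]
ft_force: [0.9, -0.6, -1.0]
gripper_width: 13.8
grasp_force: 70.3
```

```bash
cat > r.py <<'E'
from h import *
ims={c:snap(c) for c in ['side','scene']}
to([488.5,-150.8,-28],173.2);print(readout.read_state()['ft_force'])
p,R,y=fr()
for l in ['spoon','spoon_tip','spoon_head','rest']:
    g={c:models.place_of(c,l) for c in ims}
    if l=='rest': g={c:[r for r in v if np.linalg.norm(atz(c,r['at'],0)[:2]-[587,-166])<50] for c,v in g.items()}
    if all(g.values()): x,e=tri([ray(c,g[c][0]['at']) for c in ims]);print(l,np.round(x,1),np.round(e[0],1),R.T@(x-p))
    else: print(l,{c:[np.round(atz(c,r['at'],0)) for r in v] for c,v in g.items()})
E
python3 r.py
```

```text
tcp [ 488.2 -151.9   48.1] yaw 173.21 t 38.55 dp_mm [-0.   1.1 76.1] turn 0.0
[-0.34570747 -0.10250428  0.54794762]
spoon [ 485.8 -149.6   90.9] 3.0 [  2.56940237   1.97246986 -42.76528599]
spoon_tip [638.3 -61.5 199.6] 87.3 [-138.63341211  107.36689192 -151.27901085]
spoon_head [ 583.9 -165.6   31.8] 8.2 [-96.55122972  -2.26726118  16.55308666]
rest [ 586.1 -171.5    4.5] 1.0 [-99.40320504  -7.86451457  43.76508624]
```

Request:
apply_moves(
  dp=[
    [0,0.001,0.006],
    [0,0.001,0.012],
    [0,0.001,0.018],
    [0,0.001,0.024],
    [0,0.001,0.03],
    [0,0.001,0.036],
    [0,0.001,0.04],
  ],
  turn=[0,0,0,0,0,0,0],
  fingers=[0,0,0,0,0,0,0],
)

```text
time_s: 39.83
tcp_pos: [486.2, -150.4, 7.1]
orientation: [-0.187, -3.134, 0.0]
ft_force: [-4.8, 0.1, 5.4]
gripper_width: 14.1
grasp_force: 69.0
```

```bash
python3 r.py
```

```text
tcp [ 486.5 -150.4    6.9] yaw 173.19 t 39.925 dp_mm [-2.1 -0.2 34.9] turn -0.0
[-3.59665874  0.75158061  5.20827068]
spoon [ 481.  -151.8   60.3] 0.9 [  5.3673333   -2.08324121 -53.41791497]
spoon_tip [ 633.9 -169.6    9.6] 0.3 [-148.66896163   -1.58358251   -3.02489453]
spoon_head [ 599.4 -160.8   17.5] 10.5 [-113.39870338    3.09325889  -10.83795857]
rest [ 589.3 -164.4    5.1] 3.0 [-103.74216244   -1.73314613    1.61554621]
```

Request:
apply_moves(
  dp=[
    [0,0,0.006],
    [0,0,0.012],
    [0,0,0.018],
    [0,0,0.024],
    [0,0,0.028],
    [0,0,0.032],
    [0,0,0.032],
  ],
  turn=[0,0,0,0,0,0,0],
  fingers=[0,0,0,0,0,0,0],
)

```text
time_s: 41.2
tcp_pos: [487.4, -150.5, -25.1]
orientation: [-0.186, -3.136, -0.0]
ft_force: [-2.6, 0.1, 4.1]
gripper_width: 13.6
grasp_force: 68.5
```

```bash
python3 r.py
```

```text
tcp [ 487.4 -150.5  -24.8] yaw 173.2 t 41.3 dp_mm [-1.1 -0.1  3.2] turn 0.0
[-2.33339583 -0.1687272   3.64230226]
spoon [ 483.5 -149.9   19.6] 0.4 [  3.97814259   0.21037477 -44.39805882]
spoon_tip [ 638.  -174.7   17.8] 3.5 [-152.41048757   -6.20110216  -42.61088168]
spoon_head [ 601.9 -165.6    7.2] 6.1 [-115.46359629   -1.42728625  -32.07955633]
rest [ 589.9 -170.7    4. ] 1.5 [-104.19486225   -7.87350228  -28.84844045]
```

Request:
apply_moves(
  dp=[
    [0,0,0.002],
    [0,0,0.003],
    [0,0,0.003],
    [0,0,0.003],
  ],
  turn=[0,0,0,0],
  fingers=[0,0,0,0],
)

```text
time_s: 42.2
tcp_pos: [487.5, -150.6, -27.8]
orientation: [0.186, 3.136, -0.0]
ft_force: [-3.9, 0.9, 5.3]
gripper_width: 13.8
grasp_force: 68.6
```

```bash
python3 r.py
```

```text
tcp [ 487.5 -150.6  -27.8] yaw 173.2 t 42.3 dp_mm [-1.  -0.1  0.2] turn 0.0
[-4.12209511  0.0425921   5.01609097]
spoon [ 484.  -147.2   17. ] 2.9 [  3.92114505   2.948405   -44.76393957]
spoon_tip [ 636.  -172.7    8. ] 1.2 [-150.08660256   -4.37099094  -35.70535836]
spoon_head [ 605.8 -159.3    4.1] 7.8 [-118.50824202    5.36962447  -31.88279829]
rest [ 584.3 -166.5    1.6] 0.7 [-97.95919737  -4.35841323 -29.35052307]
```

Level, back where it lay, and still held. Releasing slowly and backing straight up.

Request:
apply_moves(
  dp=[
    [0,0,0],
    [0,0,0],
    [0,0,0],
    [0,0,-0.02],
    [0,0,-0.06],
    [0,0,-0.12],
    [0,0,-0.17],
    [0,0,-0.17],
  ],
  turn=[0,0,0,0,0,0,0,0],
  fingers=[0.02,0.035,0.05,0.05,0.05,0.05,0.05,0.05],
)

```text
time_s: 43.7
tcp_pos: [491.5, -152.3, 147.2]
orientation: [0.185, 3.126, -0.006]
ft_force: [0.2, -0.0, 0.4]
gripper_width: 50.2
grasp_force: 0.0
```

```bash
python3 r.py
python3 - <<'E'
from h import *
s=snap('side');c=snap('scene');w=snap('wrist')
a=cv2.resize(s[100:300,160:360],(400,400));b=cv2.resize(c[110:270,150:400],(400,256));d=cv2.resize(w,(400,144*2))
o=np.zeros((560,800,3),np.uint8);o[:400,:400]=a;o[:256,400:]=b;o[260:548,400:]=d
cv2.imwrite('pics/z.png',o[:,:,::-1])
E
```

```text
tcp [ 487.8 -150.6  142.5] yaw 173.2 t 43.8 dp_mm [ -0.5  -0.  170.5] turn 0.0
[ 0.01497253  0.14865416 -0.39599006]
spoon [ 489.1 -152.3   16.3] 4.2 [ -1.3302842   -1.43415515 126.21262663]
spoon_tip [ 638.6 -170.    13.8] 0.7 [-151.91004386   -1.3468714   128.85886193]
spoon_head [ 605.2 -159.8   12.7] 10.7 [-117.59124602    4.85058479  129.95074034]
rest [ 589.3 -163.3    4.5] 6.7 [-102.11700005   -0.50200427  138.15143319]
```

View pics/z.png

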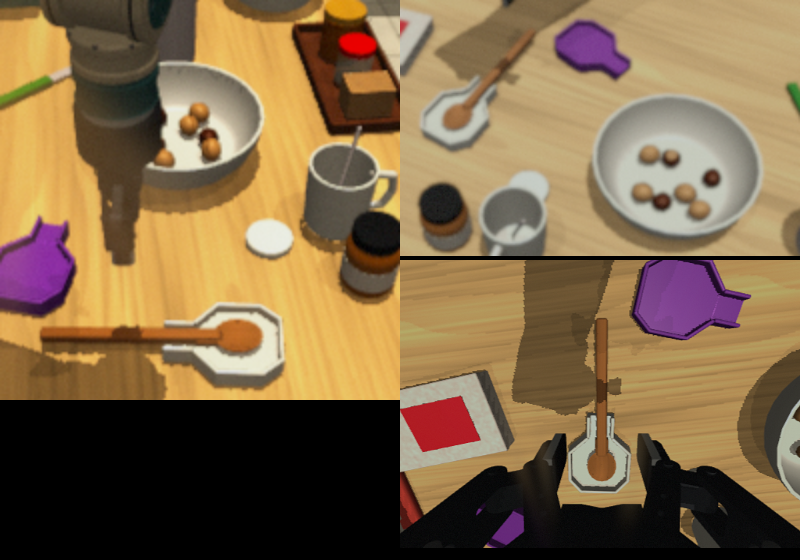

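The side view shows the spoon back on the white rest, head in the dish at (240,335). The scene view shows all seven nuts in the bowl, spread around (650–711,153–209). The bowl is where it was and the gripper is clear.

```bash
python3 -c "
from workcell import workorder
print(workorder.hand_in())"
```

```text
the job is handed in; nothing more can be done
None
```

The job is handed in: two clockwise turns stirred from the near side, all seven nuts still in the bowl, and the spoon laid back on its white rest at about 44 s of the 64 s allowed; the hand-in returned no verdict.

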